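# Index the leak-test pot out from under its head and crack the lid

### The arm

A 6-joint arm with a two-finger parallel gripper is mounted at the origin on a cart in front of the work surface, level with it; the furniture and walls round the work are solid. World frame = base frame: x ahead of the robot, y to its left, z up, the work surface at z = 0. Lengths are in m, angles in rad, forces in N, time in s.
With the tool pointing down it reaches from about 0.35 to 0.775 m from the base axis. Payload 7.3 kg.
Tool frame: the origin (TCP) lies between the finger pads; the fingertips stand 14 mm ahead of it and the grasp point (between the pads) lies 5 mm behind it; z points along the fingers, y is the direction in which the jaws open and shut (so a half turn about z gives the same grasp; the last joint's range is limited). The gripper opens to 92 mm and grips with 3 to 60 N. Pads are 19 mm wide; open, the fingers measure 130 mm over their backs; the gripper's body (75 mm by 190 mm) begins 47 mm behind the grasp point.
Start: joints at [-1.314, 0.342, 1.524, -0, 1.275, -0.146], TCP at [0.206, -0.483, 0.241] pointing down, gripper open.
Joint ranges: [-2.53, 2.53], [-0.77, 2.02], [0.04, 2.7], [-1, 4.14], [0.28, 2.66], [-3.11, 3.11]. Speed limits (rad/s): [2.57, 2.57, 3.14, 3.14, 3.14, 3.14].

### API

Orientations are given as [roll, pitch, yaw] about the fixed x, y, z axes, in that order (R = Rz(yaw) Ry(pitch) Rx(roll)).
In Python, from cell import robot gives the robot as it stands.
- The arm moves only by the shell command python3 -m creep 'ROWS' [FORCE]. ROWS is JSON, a list that holds one entry, the list of rows, each a list of 7 numbers: the shift along the tool's x, y, z in cm, then the turn, a rotation vector about the tool's x, y, z in degrees, then the gripper command: -1 is shut, 1 is fully open, values between are in proportion. In form: [[[tx, ty, tz, wx, wy, wz, gripper], ...]]. A call has 1 to 8 rows; each row is the pose to reach, as a shift and turn from the pose measured when the call began, along the tool's axes at that moment; what a row does not reach only later rows make up. A row lasts 1/10 s, in which the tool goes at most 50 mm and 8.59 degrees, less where a joint would pass 70% of its speed; a pose out of reach is approached as far as the arm can. A call with a gripper value outside its range is refused whole. The fingers move at their own pace and stop on an object; FORCE is the grip in N (left out, the last holds). Time passes only in rows, so rows that repeat a pose let the fingers close. It gives the time, the measured TCP pose, the force and the opening at its end, in the units of the state.
- robot.observe(): the state, without advancing time (a new reading comes with each control period).
- robot.read_camera(name): name is "scene" or "top"; returns the picture (480x640x3 uint8, red, green, blue); there is no depth.
- robot.camera_params(name): a dict with "camera_matrix" (3x3 intrinsics, pixels), "k1" (the pictures are not rectified: a ray, as slopes to the right and down, at radius r is drawn at 1 + k1 r^2 times it, then the intrinsics apply), "R" (3x3) and "t" (3): a world point X has camera coordinates R X + t. Camera axes: x right, y down, z forward; pixel columns grow to the right and rows downward; lengths in m; the calibration is good to about 2 mm. A picture is of the moment at which its call begins. camera_params takes no time and is no camera call.
- robot.hand_in(): hands the job in, once; it reports no verdict.
Trained networks look in the newest picture that a camera, given by its name, has taken for a name from the list of things; names that differ only in an ending like _2 or _b are one class to them, and where a whole thing is asked for, a point or a joint stands for the part that bears it (a point fixed in the world has none). Each returns a list of dicts, best first, with "score" (0 to 1); they miss things now and then, are a little off and sometimes report something else, mostly with a low value. They report only what shows in the picture. A call takes as long as a camera call.
- robot.look_for(camera, label): "centre" ([x, y, z] in m, in the coordinates of the camera as it stood for that picture, good to about 4 mm: the middle of the surface that is visible of it).
- robot.masks_of(camera, label): "mask" (480x640 bool, what is visible of it).
The state is a dict: "time": time; "qpos": joint angles; "qvel": joint speeds; "joint_efforts": joint torques, N m; "tool_pos": TCP position; "tool_rot": TCP orientation; "contact_force": force on the tool from outside, world axes, zero at the start; "torque": the same for the moment, N m; "opening": finger opening in m.
Only numpy, scipy, OpenCV 4.12 (cv2) and the standard library are available. Lean on these libraries where they do the work, as an engineer would, in place of code of your own. Each camera call takes 0.05 s, during which the arm holds its last target.

### The job

The test is over: turn the round dial of the leak-test stand a quarter turn counter-clockwise by its upright handle until it clicks into the next detent, so that the pot comes out from under the fixed test head. Then take the ball knob on the pot's lid, pull the lid off its sticking seal without letting it fly open, and keep holding it about two centimetres open at the rim so that the pot can vent: finish while still holding the lid there, and leave the loose parts round the stand alone.

Things in the scene. Friction and masses are not known exactly. Their poses are not given: they have to be found in the camera images.
- test_stand: Rotary leak-test stand, bolted down: grey cast base, 220 mm round aluminium dial (top face 54 mm above the table) and a fixed centre column whose arm carries the round test head; highest point of column and head 153 mm. Origin: on the table under the column, which is the dial's axis; z up. The head stands over the -y side of this frame (test station, 65 mm from the axis, foot 2 mm above the lid, so the lid cannot be opened there); the pot is to be opened at the +x side.
- index_dial (a joint): Angle of the dial about its upright axis, rad, growing counter-clockwise seen from above. Spring detents at 0 (start, pot under the head) and 1.571 (pot at the opening station), stops 0.05 rad beyond each. It takes up to about 8 N at the handle to leave a detent or enter one, about 1 to 2 N between; the detent draws the dial home from within about 0.07 rad.
- handle_grip (a point): Grip point on the dial's upright handle: a freely revolving black cylinder, 18 mm diameter, from 72 to 124 mm above the table, on the dial 90 mm from its axis and a quarter turn counter-clockwise of the pot. The point lies on the cylinder's axis, 107 mm above the table.
- pot_lid (a joint): Opening angle of the lid, rad, 0 = shut. The round pot (76 mm diameter, rim 98 mm above the table) stands on the dial 65 mm from its axis; its 80 mm lid hinges on the side next to the column and opens upward. The seal holds up to about 17 N of lift at the knob, gives way suddenly, and is clear above 0.1 rad; then only the lid's weight (about 1 to 2 N at the knob) is felt. Let go, it falls back onto the seal. 0.24 rad = 20 mm gap at the rim opposite the hinge.
- lid_knob (a point): Centre of the black ball knob, 24 mm diameter, on the lid's 16 mm wide lifting tab, opposite the hinge: 110 mm from the dial's axis, 129 mm above the table when shut, 24 mm above the tab's top; moves with the lid. From the hinge axis it lies 87.5 mm outward and 27 mm up when shut.
- lid_hinge (a point): Middle of the lid's hinge axis, 22.5 mm from the dial's axis on the way to the pot, 102 mm above the table. The hinge axis is level and square to the line from the dial's axis to the pot; moves with the dial.
- bush_1: Loose grey steel flange bush, 28 mm diameter, 22 mm high, behind the stand; origin under its centre. To be left alone.
- bush_4: Loose grey steel flange bush, 24 mm diameter, 30 mm high, to the right of the stand; origin under its centre. To be left alone.
- tee_next: Loose grey air tee with blue collars, 30 x 41 x 14 mm, to the left of the stand; origin under its middle. To be left alone.

How it is judged:
On the way, in this order (a step that is already met when the one before it is completed fails the run):
1. the dial stands in its second detent, the pot clear of the head, the lid still shut (value of joint index_dial between 1.51 and 1.63 rad and velocity of joint index_dial between -0.05 and 0.05 rad/s and value of joint pot_lid below 0.03 rad), for 0.2 s.
2. the lid is off its seal (value of joint pot_lid above 0.1 rad), for 0.1 s.
At the end, for the whole second after the job is handed in: the fingers hold the lid off its seal, still, 12 to 29 mm open at the rim (lid angle 0.15 to 0.36 rad), and the dial rests in its second detent (within 0.06 rad of a quarter turn) (value of joint pot_lid between 0.15 and 0.36 rad and velocity of joint pot_lid between -0.05 and 0.05 rad/s and contact force between the fingers and pot_lid above 0.5 N and value of joint index_dial between 1.51 and 1.63 rad); the arm keeps its last pose, push and grip.
It fails at once if the lid flies open (past 0.5 rad) (value of joint pot_lid above 0.5 rad).
It fails at once if a loose part beside the stand is moved by more than 2 cm (distance of any of bush_1, bush_4, tee_next from where it was at the start of the episode above 0.02 m).
It also fails if it takes over 48 s, if anything falls off the work surface, if the arm or the gripper's body presses on something with over 40 N, if the wrist force passes 120 N, or if a joint passes its speed limit or range.

## Working session

There is one attempt and no reset: what is moved stays moved. The work goes in short steps, Python scripts to look and compute and a shell command to move; the robot and the scene stay as the last step left them, time stands still between calls to the robot, and variables do not carry over. Pictures are saved under pics/ and viewed, and the job is handed in when it is done.

```bash
mkdir -p pics; ls; cat > h.py <<'E'
import numpy as np, cv2
from cell import robot
def shot(cam,name):
    im=robot.read_camera(cam); cv2.imwrite('pics/'+name,im[:,:,::-1]); return im
def look(cam,label):
    p=robot.camera_params(cam);R=np.array(p['R']);t=np.array(p['t'])
    return [(round(d['score'],2),(R.T@(np.array(d['centre'])-t)).round(4)) for d in robot.look_for(cam,label)]
def proj(cam,X):
    p=robot.camera_params(cam);c=np.array(p['R'])@np.array(X)+np.array(p['t']);s=c[:2]/c[2];s=s*(1+p['k1']*(s@s))
    K=np.array(p['camera_matrix']);return K[:2,:2]@s+K[:2,2]
E
python3 - <<'E'
from h import *
for c in('scene','top'):
    shot(c,c+'1.png')
    for l in('test_stand','handle_grip','lid_knob','lid_hinge','bush_1','bush_4','tee_next'):
        print(c,l,look(c,l)[:3])
print(robot.observe())
E
```

```text
pics
scene test_stand [(0.91, array([ 0.5313, -0.0384,  0.0502]))]
scene handle_grip [(0.7, array([ 0.5302, -0.0395,  0.0522]))]
scene lid_knob []
scene lid_hinge [(0.67, array([ 0.5303, -0.043 ,  0.0545]))]
scene bush_1 [(0.51, array([ 0.4044, -0.2963,  0.0171])), (0.39, array([ 0.6232, -0.0847,  0.0184]))]
scene bush_4 [(0.51, array([ 0.4044, -0.2963,  0.0171])), (0.39, array([ 0.6232, -0.0847,  0.0184]))]
scene tee_next [(0.53, array([0.431 , 0.1716, 0.0106]))]
top test_stand [(0.67, array([ 0.4487, -0.0991,  0.0519]))]
top handle_grip [(0.96, array([ 0.4526, -0.0851,  0.0541])), (0.66, array([ 0.6233, -0.0874,  0.0227]))]
top lid_knob [(0.62, array([ 0.443 , -0.1677,  0.1073])), (0.27, array([ 0.4137, -0.2983,  0.0298]))]
top lid_hinge [(0.94, array([ 0.4535, -0.0902,  0.0582]))]
top bush_1 [(0.72, array([ 0.6272, -0.0918,  0.0243])), (0.62, array([ 0.415 , -0.3006,  0.0307])), (0.28, array([ 0.4528, -0.086 ,  0.0535]))]
top bush_4 [(0.72, array([ 0.6272, -0.0918,  0.0243])), (0.62, array([ 0.415 , -0.3006,  0.0307])), (0.28, array([ 0.4528, -0.086 ,  0.0535]))]
top tee_next [(0.74, array([ 0.4431, -0.1701,  0.1052])), (0.64, array([0.4382, 0.1626, 0.0094]))]
{'time': 0.8, 'qpos': array([-1.31402496e+00,  3.41960395e-01,  1.52410457e+00,  1.66553869e-05,
        1.27541775e+00, -1.45992610e-01]), 'qvel': array([ 0.00077342,  0.00122777,  0.00280609, -0.0002705 ,  0.00080967,
       -0.00026801]), 'joint_efforts': array([ 1.42018645e-03, -4.31086779e+01, -2.44461894e+01,  7.20271538e-02,
        4.82239772e-02, -2.25798533e-05]), 'tool_pos': array([ 0.20581157, -0.48298795,  0.24075948]), 'tool_rot': array([3.14148157e+00, 2.28363386e-07, 4.02759132e-01]), 'contact_force': array([-0.6811933 , -0.07588919,  0.3218813 ]), 'torque': array([-0.03710305,  0.01198063, -0.03292738]), 'opening': 0.09149840602867396}
```

View pics/scene1.png

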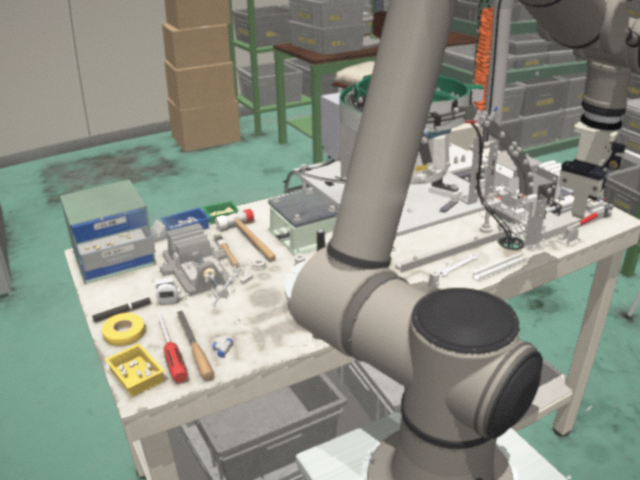

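View pics/top1.png

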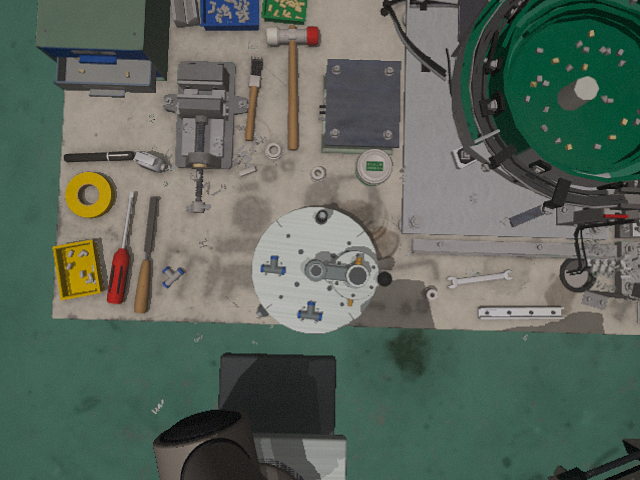

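```bash
python3 - <<'E'
from h import *
im=cv2.imread('pics/top1.png')
cv2.imwrite('pics/z1.png',cv2.resize(im[190:340,220:420],None,fx=4,fy=4,interpolation=cv2.INTER_CUBIC))
print(robot.camera_params('top'))
E
```

```text
{'camera_matrix': array([[544.11053721,   0.        , 310.88934138],
       [  0.        , 544.11053721, 226.72650668],
       [  0.        ,   0.        ,   1.        ]]), 'k1': 0.013448014057506837, 'R': array([[ 0.02855759, -0.99955362,  0.00877662],
       [-0.99764825, -0.02904827, -0.06208192],
       [ 0.06230916, -0.00698307, -0.99803247]]), 't': array([-0.10108794,  0.52692941,  0.96585235])}
```

View pics/z1.png

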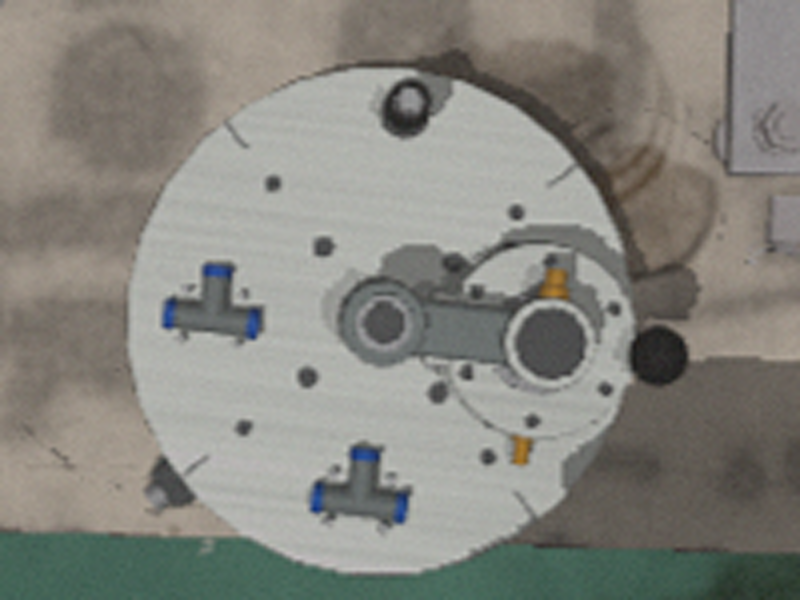

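```bash
cat >> h.py <<'E'
def back(cam,uv,z):
    p=robot.camera_params(cam);K=np.array(p['camera_matrix']);R=np.array(p['R']);t=np.array(p['t'])
    d=np.linalg.inv(K)@[uv[0],uv[1],1]; s=d[:2].copy()
    for _ in range(10): s=d[:2]/(1+p['k1']*(s@s))
    r=R.T@np.array([s[0],s[1],1]);o=-R.T@t
    return o+r*(z-o[2])/r[2]
Z=lambda u,v:(220+(u+.5)/4-.5,190+(v+.5)/4-.5)
E
python3 - <<'E'
from h import *
im=cv2.imread('pics/top1.png')
c=back('top',Z(381.5,318.5),.054);k=back('top',Z(659,355),.129);h=back('top',Z(408,98),.124);hd=back('top',Z(550,342),.153);co=back('top',Z(383,320),.15)
for n,x in dict(c=c,col=co,knob=k,handle=h,head=hd).items(): print(n,x.round(4),'r',np.hypot(*(x-c)[:2]).round(4),'ang',np.degrees(np.arctan2(*(x-c)[1::-1])).round(1))
for n,uv in dict(b4=(432,294),b1=(318,173),bx=(273,150),tee=(174,276)).items(): print(n,back('top',uv,.02).round(3))
E
```

```text
c [ 0.4539 -0.0948  0.054 ] r 0.0 ang 0.0
col [ 0.4548 -0.0938  0.15  ] r 0.0014 ang 47.9
knob [ 0.4437 -0.2043  0.129 ] r 0.11 ang -95.3
handle [ 0.5438 -0.1018  0.124 ] r 0.0902 ang -4.5
head [ 0.4482 -0.1586  0.153 ] r 0.064 ang -95.1
b4 [ 0.415 -0.306  0.02 ]
b1 [ 0.627 -0.096  0.02 ]
bx [ 0.667 -0.013  0.02 ]
tee [0.434 0.156 0.02 ]
```

```bash
cat >> h.py <<'E'
from scipy.spatial.transform import Rotation as Ro
C=np.array([.4543,-.0943]); A0=np.radians(-5.0)
def rel(X,yaw=None,rpy=None):
    o=robot.observe();R=Ro.from_euler('xyz',o['tool_rot'])
    T=Ro.from_euler('xyz',[np.pi,0,np.radians(yaw)])
    print('now',o['tool_pos'].round(4),np.degrees(o['tool_rot']).round(2),'F',o['contact_force'].round(1),'open',round(o['opening'],4),'t',o['time'])
    print('shift cm',(R.inv().apply(np.array(X)-o['tool_pos'])*100).round(2),'rotvec deg',np.degrees((R.inv()*T).as_rotvec()).round(2))
E
python3 -c "
from h import *
h=C+.09*np.array([np.cos(A0),np.sin(A0)]);print(h)
rel([*h,.2],-5)"
```

```text
[ 0.54395752 -0.10214402]
now [ 0.2058 -0.483   0.2408] [179.99   0.    23.08] F [-0.7 -0.1  0.3] open 0.0915 t 0.8
shift cm [ 46.04 -21.78   4.07] rotvec deg [ 1.000e-02 -0.000e+00  2.808e+01]
```

```bash
python3 -m creep '[[[6,-3,0,0,0,4,0.3],[12,-5.8,0,0,0,8,0.3],[18,-8.6,0,0,0,12,0.3],[24,-11.4,0,0,0,16,0.3],[30,-14.2,0,0,0,20,0.3],[36,-17,0,0,0,24,0.3],[41,-19.4,0,0,0,28,0.3],[46,-21.8,0,0,0,28,0.3]]]' 40
python3 -c "
from h import *
h=C+.09*np.array([np.cos(A0),np.sin(A0)])
rel([*h,.109],-5)"
```

```text
time: 1.6
tool_pos: [0.4724, -0.182, 0.241]
tool_rot: [3.141, -0.001, -0.088]
contact_force: [0.3, -1.9, -0.5]
opening: 0.0597
now [ 0.4724 -0.182   0.241 ] [ 1.7997e+02 -4.0000e-02 -5.0300e+00] F [ 0.3 -1.9 -0.5] open 0.0597 t 1.6
shift cm [ 6.42 -8.59 13.2 ] rotvec deg [ 0.03 -0.04 -0.03]
```

```bash
python3 -m creep '[[[3,-4,0,0,0,0,0.3],[6.4,-8.6,1,0,0,0,0.3],[6.4,-8.6,3,0,0,0,0.3],[6.4,-8.6,5,0,0,0,0.3],[6.4,-8.6,5,0,0,0,0.3],[6.4,-8.6,5,0,0,0,0.3]]]' 40
python3 - <<'E'
from h import *
h=C+.09*np.array([np.cos(A0),np.sin(A0)])
rel([*h,.109],-5)
im=shot('top','top2.png')
cv2.imwrite('pics/z2.png',cv2.resize(im[150:330,210:430,::-1],None,fx=3,fy=3))
im=shot('scene','scene2.png')
E
```

```text
time: 2.2
tool_pos: [0.5437, -0.1021, 0.1913]
tool_rot: [3.141, -0.0, -0.088]
contact_force: [0.3, 0.1, -0.3]
opening: 0.0594
now [ 0.5437 -0.1021  0.1913] [ 1.7997e+02 -2.0000e-02 -5.0400e+00] F [ 0.3  0.1 -0.3] open 0.0594 t 2.2
shift cm [ 0.02 -0.01  8.23] rotvec deg [ 0.03 -0.02 -0.04]
```

View pics/z2.png

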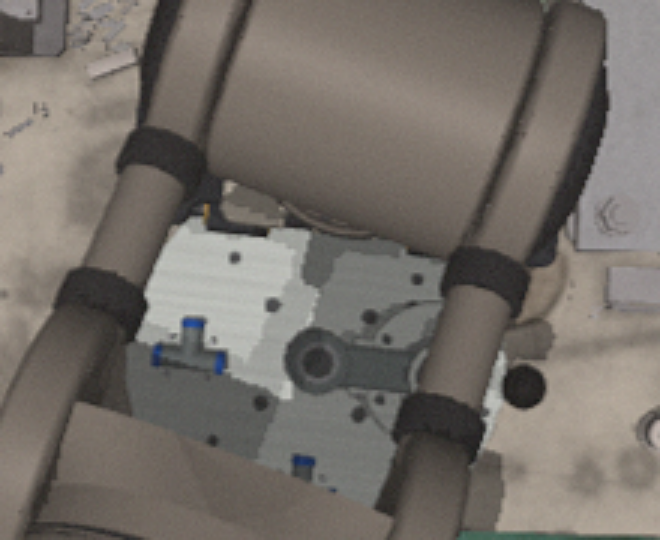

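View pics/scene2.png

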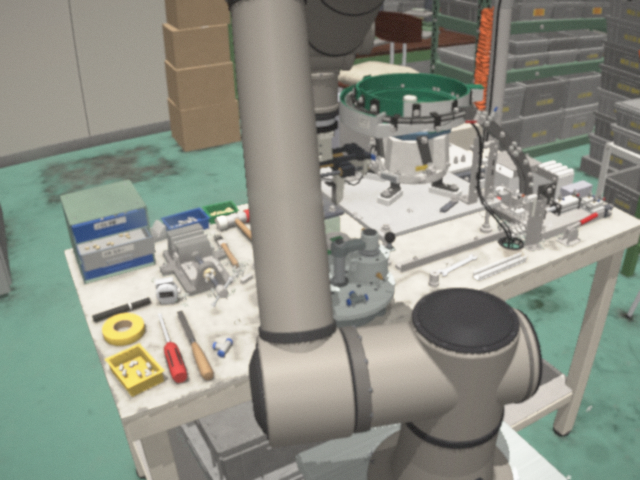

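```bash
python3 -c "
from h import *
print(proj('scene',[*(C+.11*np.array([np.cos(A0-np.pi/2),np.sin(A0-np.pi/2)])),.129]))"
python3 -m creep '[[[0,0,2,0,0,0,0.3],[0,0,4,0,0,0,0.3],[0,0,5.5,0,0,0,0.3],[0,0,7,0,0,0,0.3],[0,0,8.2,0,0,0,0.3],[0,0,8.2,0,0,0,0.3]]]' 40
python3 -m creep '[[[0,0,0,0,0,0,-0.6],[0,0,0,0,0,0,-1],[0,0,0,0,0,0,-1],[0,0,0,0,0,0,-1],[0,0,0,0,0,0,-1],[0,0,0,0,0,0,-1]]]' 40
```

```text
[389.32943964 235.33072436]
time: 2.9
tool_pos: [0.5438, -0.103, 0.1096]
tool_rot: [3.141, -0.001, -0.089]
contact_force: [0.8, -0.6, -0.0]
opening: 0.0599
time: 3.5
tool_pos: [0.544, -0.1023, 0.1098]
tool_rot: [-3.141, -0.001, -0.09]
contact_force: [0.9, 2.9, 2.1]
opening: 0.0173
```

```bash
python3 -m creep '[[[-0.02,-0.63,0,0,0,-4,-1],[-0.09,-1.25,0,0,0,-8,-1],[-0.2,-1.87,0,0,0,-12,-1],[-0.35,-2.48,0,0,0,-16,-1],[-0.54,-3.08,0,0,0,-20,-1],[-0.78,-3.66,0,0,0,-24,-1],[-1.05,-4.23,0,0,0,-28,-1],[-1.37,-4.77,0,0,0,-32,-1]]]'
cat > st.py <<'E'
from h import *
o=robot.observe();d=o['tool_pos'][:2]-C
print('r',np.hypot(*d).round(4),'theta',round(np.degrees(np.arctan2(d[1],d[0])-A0),2),'yaw',np.degrees(o['tool_rot'][2]).round(2),'z',o['tool_pos'][2].round(4),'F',o['contact_force'].round(1),'open',round(o['opening'],4),'t',o['time'])
E
python3 st.py
```

```text
time: 4.3
tool_pos: [0.5353, -0.0536, 0.1099]
tool_rot: [3.14, -0.003, 0.472]
contact_force: [2.0, 0.2, -2.6]
opening: 0.0169
r 0.0906 theta 31.67 yaw 27.02 z 0.1099 F [ 2.   0.2 -2.6] open 0.0169 t 4.3
```

```bash
python3 -m creep '[[[-0.02,-0.63,0,0,0,-4,-1],[-0.09,-1.25,0,0,0,-8,-1],[-0.2,-1.87,0,0,0,-12,-1],[-0.35,-2.48,0,0,0,-16,-1],[-0.54,-3.08,0,0,0,-20,-1],[-0.78,-3.66,0,0,0,-24,-1],[-1.05,-4.23,0,0,0,-28,-1],[-1.37,-4.77,0,0,0,-32,-1]]]'
python3 st.py
```

```text
time: 5.1
tool_pos: [0.5025, -0.0165, 0.1099]
tool_rot: [3.137, -0.004, 1.033]
contact_force: [5.2, 4.7, -4.1]
opening: 0.017
r 0.0915 theta 63.22 yaw 59.17 z 0.1099 F [ 5.2  4.7 -4.1] open 0.017 t 5.1
```

```bash
python3 - <<'E'
from h import *
from scipy.optimize import least_squares
P=np.array([(0.544,-0.1023),(0.5353,-0.0536),(0.5025,-0.0165)])
s=least_squares(lambda c:np.hypot(*(P-c).T)-.09,C);print(s.x,s.fun)
for p in P: d=p-s.x;print(np.degrees(np.arctan2(d[1],d[0])))
d=P[2]-s.x
for a in (A0,np.radians(-6)):
  for th in (90,):
    h=s.x+.09*np.array([np.cos(a+np.pi/2),np.sin(a+np.pi/2)]); rel([*h,.1099],85)
E
```

```text
[ 0.45441664 -0.09269343] [ 9.69715858e-05 -1.64519216e-04  9.68788189e-05]
-6.120787506270045
25.79591367459324
57.74522081395906
now [ 0.5025 -0.0165  0.1099] [179.72  -0.23  59.17] F [ 5.2  4.7 -4.1] open 0.017 t 5.1
shift cm [-0.91 -4.15 -0.02] rotvec deg [  0.32  -0.16 -25.83]
now [ 0.5025 -0.0165  0.1099] [179.72  -0.23  59.17] F [ 5.2  4.7 -4.1] open 0.017 t 5.1
shift cm [-0.84 -4.   -0.02] rotvec deg [  0.32  -0.16 -25.83]
```

```bash
python3 -m creep '[[[0,-0.63,0,0,0,-4,-1],[-0.06,-1.25,0,0,0,-8,-1],[-0.15,-1.87,0,0,0,-12,-1],[-0.28,-2.48,0,0,0,-16,-1],[-0.46,-3.08,0,0,0,-20,-1],[-0.6,-3.4,0,0,0,-22.5,-1],[-0.75,-3.75,0,0,0,-25,-1]]]'
python3 st.py
```

```text
time: 5.8
tool_pos: [0.4717, -0.0037, 0.1101]
tool_rot: [3.123, -0.003, 1.47]
contact_force: [23.7, 4.0, -22.7]
opening: 0.0172
r 0.0923 theta 84.11 yaw 84.23 z 0.1101 F [ 23.7   4.  -22.7] open 0.0172 t 5.8
```

```bash
python3 - <<'E'
from h import *
o=robot.observe();print(o['contact_force'],o['torque'],o['qpos'],o['joint_efforts'])
shot('top','top3.png');shot('scene','scene3.png')
o=robot.observe();print(o['contact_force'],o['tool_pos'])
E
```

```text
[ 23.72675733   4.02036257 -22.71195027] [ 0.68556046 -3.90088111  0.08774187] [-0.17313249  0.39517991  1.85966536  0.0052665   0.86825253 -0.07573644] [ -1.66703872 -48.14609885 -11.00811213  -1.76902581   7.28479654
   0.61771084]
[ 7.83396325  6.20847805 -4.51607184] [ 0.46957843 -0.00318153  0.10992139]
```

View pics/top3.png

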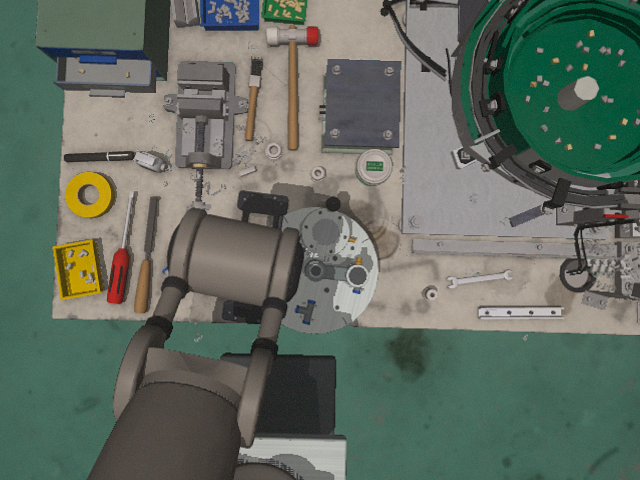

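View pics/scene3.png

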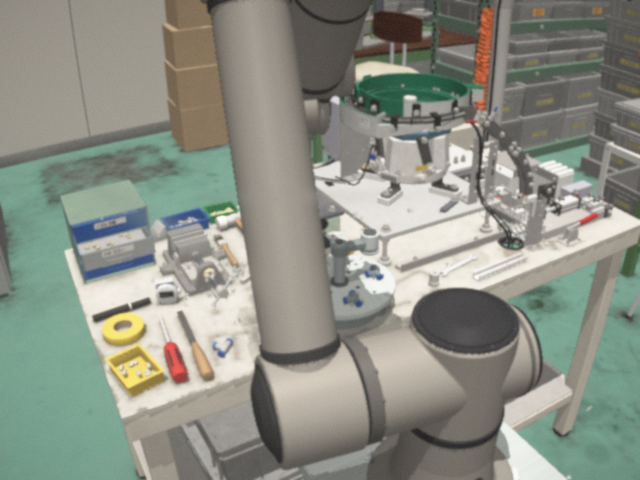

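```bash
python3 - <<'E'
from h import *
im=cv2.imread('pics/top3.png')
c=im[180:240,290:360];cv2.imwrite('pics/z3.png',cv2.resize(c,None,fx=8,fy=8,interpolation=cv2.INTER_CUBIC))
N=np.array([.4544,-.0935])
for cc in (C,N,[.4544,-.0927]):
  for px in ((333,204),(333.5,204.5)):
    d=back('top',px,.129)[:2]-cc;print(d,np.hypot(*d),np.degrees(np.arctan2(d[1],d[0])))
E
```

```text
[ 0.10586432 -0.0251797 ] 0.10881760531641492 -13.379135204417498
[ 0.10508258 -0.02600266] 0.1082519629087157 -13.898635952108826
[ 0.10576432 -0.0259797 ] 0.10890838299472183 -13.800763257370912
[ 0.10498258 -0.02680266] 0.10835001248528547 -14.321998325398091
[ 0.10576432 -0.0267797 ] 0.10910198627822978 -14.208764509489951
[ 0.10498258 -0.02760266] 0.10855067689452923 -14.731138442632517
```

View pics/z3.png

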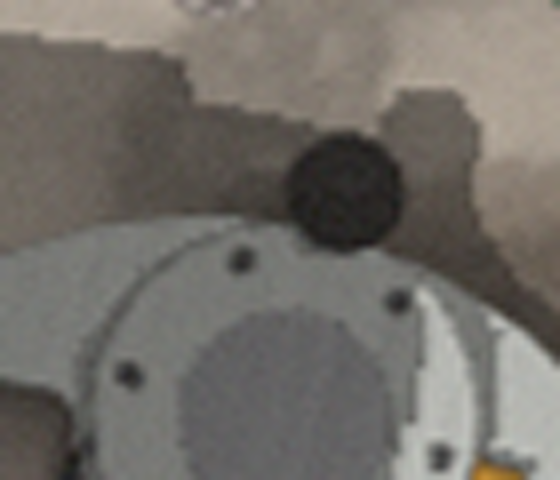

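```bash
python3 -m creep '[[[0,-0.2,0,0,0,-1,-1],[0,-0.4,0,0,0,-2,-1],[0,-0.6,0,0,0,-3,-1],[0,-0.8,0,0,0,-4,-1],[-0.05,-0.9,0,0,0,-4,-1],[-0.05,-0.9,0,0,0,-4,-1]]]'
python3 st.py
python3 - <<'E'
from h import *
im=shot('top','top4.png')[:,:,::-1]
c=im[180:240,290:360];cv2.imwrite('pics/z4.png',cv2.resize(c,None,fx=8,fy=8,interpolation=cv2.INTER_CUBIC))
m=(im[180:225,300:360].max(2)<55).astype(np.uint8)
n,l,s,ce=cv2.connectedComponentsWithStats(m)
for i in range(1,n):
  if s[i,4]>30:
    px=ce[i]+[300,180];d=back('top',px,.129)[:2]-C;print(px,s[i,4],np.hypot(*d),np.degrees(np.arctan2(d[1],d[0])))
E
python3 st.py
```

```text
time: 6.5
tool_pos: [0.4598, -0.0018, 0.1098]
tool_rot: [3.129, -0.004, 1.539]
contact_force: [0.4, 6.7, 1.9]
opening: 0.0171
r 0.0926 theta 91.59 yaw 88.2 z 0.1098 F [0.4 6.7 1.9] open 0.0171 t 6.5
[323.26380368 202.17177914] 163 0.10876377814935712 -5.003082061256545
r 0.0927 theta 91.57 yaw 88.19 z 0.1099 F [1.3 7.  1.5] open 0.0172 t 6.55
```

View pics/z4.png

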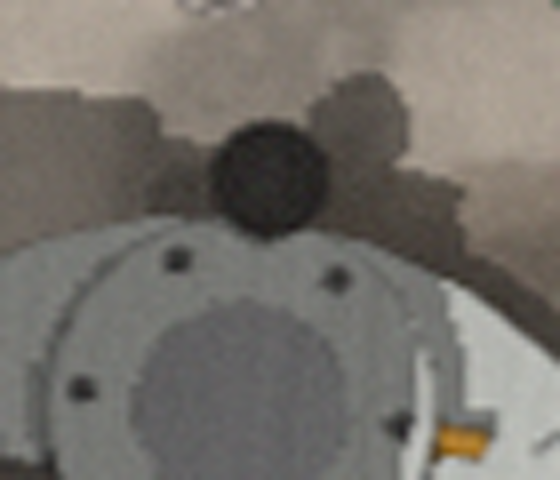

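```bash
python3 -m creep '[[[0,0,0,0,0,0,-0.3],[0,0,0,0,0,0,0.0],[0,0,0,0,0,0,0.1],[0,0,0,0,0,0,0.1],[0,0,-3,0,0,0,0.1],[0,0,-6,0,0,0,0.1],[0,0,-9,0,0,0,0.1],[0,0,-9,0,0,0,0.1]]]'
python3 - <<'E'
from h import *
im=shot('top','top5.png')[:,:,::-1]
m=(im[180:225,300:360].max(2)<55).astype(np.uint8)
n,l,s,ce=cv2.connectedComponentsWithStats(m)
for i in range(1,n):
  if s[i,4]>30:
    px=ce[i]+[300,180];X=back('top',px,.129);d=X[:2]-C;print(px,s[i,4],X,np.hypot(*d),np.degrees(np.arctan2(d[1],d[0])))
a=np.radians(-5.1);k=C+.11*np.array([np.cos(a),np.sin(a)]);print(k)
print(look('top','lid_knob'))
rel([*k,.2],-5)
E
```

```text
time: 7.35
tool_pos: [0.4607, -0.0026, 0.2035]
tool_rot: [3.122, -0.003, 1.539]
contact_force: [0.3, 0.1, -0.7]
opening: 0.0507
[323.0877193  201.80116959] 171 [ 0.56323819 -0.10348656  0.129     ] 0.10932484428204403 -4.820243794308424
[ 0.56386452 -0.10407837]
[(0.93, array([ 0.5216, -0.1007,  0.105 ]))]
now [ 0.4588 -0.0023  0.2001] [179.24  -0.2   88.19] F [ 0.1  1.  -0.5] open 0.0503 t 7.45
shift cm [-9.84 10.82  0.12] rotvec deg [ 0.42 -0.77 93.18]
```

```bash
python3 -m creep '[[[-1.2,1.3,0,0,0,8,0.1],[-2.4,2.7,0,0,0,16,0.1],[-3.6,4,0,0,0,24,0.1],[-4.9,5.4,0,0.2,-0.3,32,0.1],[-6.1,6.7,0,0.2,-0.4,40,0.1],[-7.3,8.1,0,0.2,-0.5,48,0.1],[-8.5,9.4,0,0.3,-0.6,56,0.1],[-9.8,10.8,0,0.3,-0.6,64,0.1]]]'
python3 -c "
from h import *
rel([.5636,-.1038,.2],-5)"
```

```text
time: 8.25
tool_pos: [0.5633, -0.1039, 0.1992]
tool_rot: [3.14, 0.0, 0.416]
contact_force: [0.2, 0.7, -0.0]
opening: 0.0505
now [ 0.5633 -0.1039  0.1992] [1.7992e+02 1.0000e-02 2.3860e+01] F [ 0.2  0.7 -0. ] open 0.0505 t 8.25
shift cm [ 0.03 -0.   -0.08] rotvec deg [ 8.000e-02 -1.000e-02  2.886e+01]
```

```bash
python3 -m creep '[[[0,0,0,0,0,8,0.1],[0,0,0,0,0,16,0.1],[0,0,0,0,0,24,0.1],[0,0,0.5,0,0,29,0.1],[0,0,1.5,0,0,29,0.1],[0,0,3,0,0,29,0.1],[0,0,3,0,0,29,0.1]]]'
python3 -c "
from h import *
shot('scene','scene6.png')
rel([.5636,-.1038,.1245],-5)"
```

```text
time: 8.95
tool_pos: [0.5615, -0.1035, 0.1658]
tool_rot: [-3.142, 0.006, -0.088]
contact_force: [0.4, 0.8, -0.5]
opening: 0.0503
now [ 0.5622 -0.1037  0.1672] [179.98   0.22  -5.04] F [-0.2 -0.2 -0.1] open 0.0501 t 9.0
shift cm [ 0.15 -0.    4.27] rotvec deg [ 0.02  0.22 -0.04]
```

View pics/scene6.png

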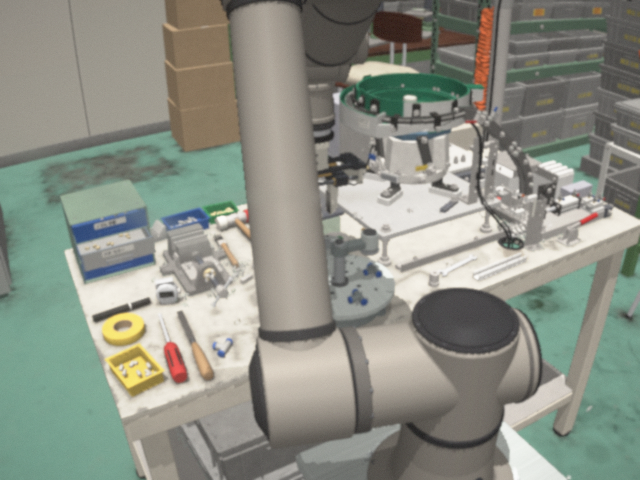

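```bash
python3 -m creep '[[[0.1,0,1,0,0,0,0.1],[0.15,0,2,0,0.2,0,0.1],[0.15,0,3,0,0.2,0,0.1],[0.15,0,3.8,0,0.2,0,0.1],[0.15,0,4.25,0,0.2,0,0.1],[0.15,0,4.25,0,0.2,0,0.1]]]' 60
python3 -m creep '[[[0,0,0,0,0,0,-0.2],[0,0,0,0,0,0,-0.4],[0,0,0,0,0,0,-1],[0,0,0,0,0,0,-1],[0,0,0,0,0,0,-1],[0,0,0,0,0,0,-1]]]' 60
python3 st.py
```

```text
time: 9.6
tool_pos: [0.5632, -0.1037, 0.1239]
tool_rot: [3.142, 0.002, -0.088]
contact_force: [0.1, -0.2, -0.1]
opening: 0.0507
time: 10.2
tool_pos: [0.5634, -0.1036, 0.1242]
tool_rot: [-3.142, 0.001, -0.088]
contact_force: [0.7, 0.8, 1.3]
opening: 0.0214
r 0.1095 theta 0.12 yaw -5.04 z 0.1242 F [0.7 0.8 1.3] open 0.0214 t 10.2
```

```bash
python3 -m creep '[[[0,0,-0.1,0,0,0,-1],[0,0,-0.2,0,0,0,-1],[0,0,-0.2,0,0,0,-1],[0,0,-0.2,0,0,0,-1]]]' 60
python3 st.py
```

```text
time: 10.6
tool_pos: [0.563, -0.1035, 0.1255]
tool_rot: [-3.141, 0.002, -0.088]
contact_force: [-0.4, 0.2, -5.9]
opening: 0.0211
r 0.109 theta 0.13 yaw -5.04 z 0.1255 F [-0.4  0.2 -5.9] open 0.0211 t 10.6
```

```bash
python3 -m creep '[[[0,0,-0.1,0,0,0,-1],[-0.05,0,-0.2,0,0,0,-1],[-0.1,0,-0.3,0,0,0,-1],[-0.1,0,-0.4,0,0,0,-1],[-0.15,0,-0.5,0,0,0,-1],[-0.15,0,-0.5,0,0,0,-1]]]' 60
python3 st.py
```

```text
time: 11.2
tool_pos: [0.5608, -0.1033, 0.1316]
tool_rot: [-3.141, 0.003, -0.088]
contact_force: [-5.1, -0.1, 0.9]
opening: 0.0214
r 0.1069 theta 0.17 yaw -5.04 z 0.1316 F [-5.1 -0.1  0.9] open 0.0214 t 11.2
```

```bash
python3 -m creep '[[[-0.1,0,-0.2,0,0,0,-1],[-0.2,0,-0.4,0,0,0,-1],[-0.3,0,-0.65,0,0,0,-1],[-0.42,0,-0.9,0,0,0,-1],[-0.54,0,-1.1,0,0,0,-1],[-0.65,0,-1.28,0,0,0,-1],[-0.65,0,-1.28,0,0,0,-1],[-0.65,0,-1.28,0,0,0,-1]]]' 60
python3 st.py
python3 - <<'E'
from h import *
im=shot('top','top7.png')[:,:,::-1]
cv2.imwrite('pics/z7.png',cv2.resize(im[170:340,230:430],None,fx=3.5,fy=3.5,interpolation=cv2.INTER_CUBIC))
im=shot('scene','scene7.png')[:,:,::-1]
cv2.imwrite('pics/s7.png',cv2.resize(im[200:340,300:440],None,fx=4,fy=4,interpolation=cv2.INTER_CUBIC))
E
```

```text
time: 12.0
tool_pos: [0.5544, -0.1027, 0.1444]
tool_rot: [-3.141, 0.003, -0.088]
contact_force: [-1.8, 0.8, -5.0]
opening: 0.0214
r 0.1005 theta 0.18 yaw -5.04 z 0.1444 F [-1.8  0.8 -5. ] open 0.0214 t 12.0
```

View pics/z7.png

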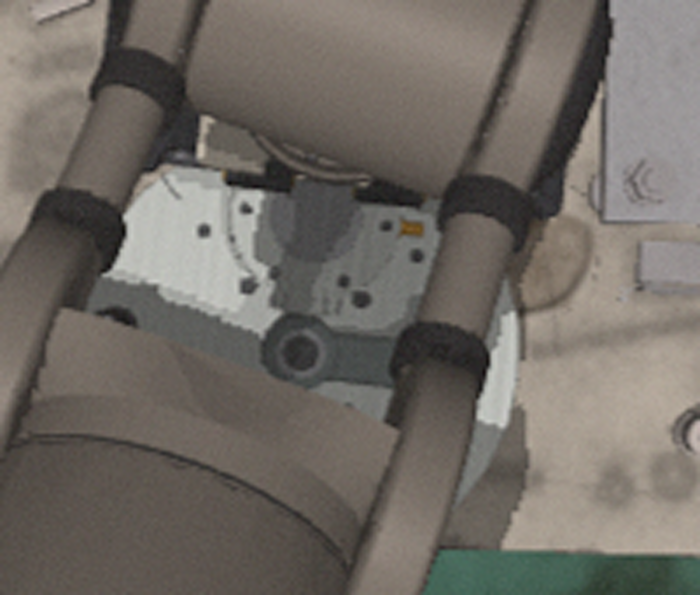

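View pics/s7.png

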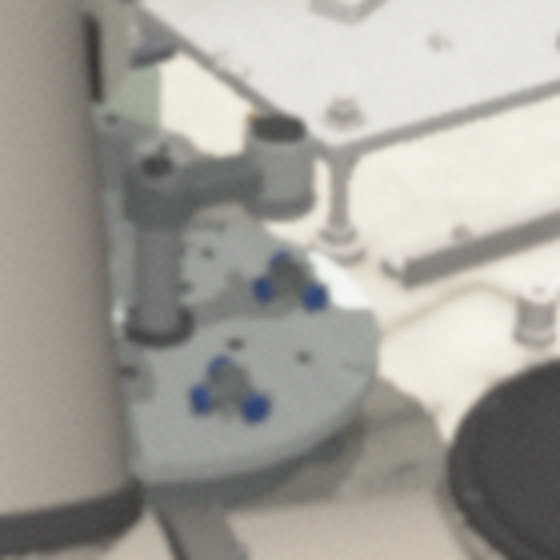

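```bash
python3 - <<'E'
import cv2,numpy as np
a=cv2.imread('pics/top5.png')[195:265,285:360];b=cv2.imread('pics/top7.png')[195:265,285:360]
f=lambda x:cv2.resize(x,None,fx=5.3,fy=5.3,interpolation=cv2.INTER_CUBIC)
cv2.imwrite('pics/c7.png',np.hstack([f(a),f(b)]))
E
```

```text
(no output)
```

View pics/c7.png

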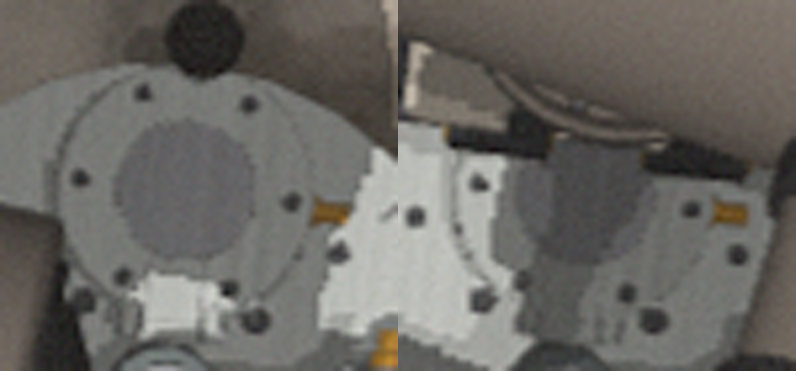

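```bash
python3 - <<'E'
from h import *
a=cv2.imread('pics/top5.png',0);b=cv2.imread('pics/top7.png',0)
def cen(im,u,v):
    u0=int(round(u));v0=int(round(v));w=im[v0-3:v0+4,u0-3:u0+4].astype(float);w=np.clip(np.median(w)*0.85-w,0,None)
    yy,xx=np.mgrid[v0-3:v0+4,u0-3:u0+4];return np.array([(w*xx).sum(),(w*yy).sum()])/w.sum()
Q=lambda u,v:(285+u/5.3-.4,195+v/5.3-.4)
for n,p,q in [('L',(80,178),(80,182)),('R',(291,202),(293,209)),('HL',(123,277),(124,280)),('HR',(230,288),(229,293)),('dial1',(338,252),(338,254)),('dial2',(257,321),(256,321)),('dial3',(85,300),(84,300))]:
    ca=cen(a,*Q(*p));cb=cen(b,*Q(*q));print(n,ca.round(2),cb.round(2),'d',(cb-ca).round(2))
ang=np.radians(-5);e=np.array([np.cos(ang),np.sin(ang),0]);s=np.array([-np.sin(ang),np.cos(ang),0]);H=np.array([*C,.102])+.0225*e
for hh in (.003,.005):
  for n,r,l in (('L',.0425,.033),('R',.0425,-.033),('HL',.014,.017),('HR',.014,-.017)):
    out=[]
    for ph in (0,.1,.15,.2,.24,.3):
        X=H+e*(r*np.cos(ph)-hh*np.sin(ph))+s*l+np.array([0,0,r*np.sin(ph)+hh*np.cos(ph)])
        out.append(proj('top',X))
    print(n,out[0].round(1),[(o-out[0]).round(2).tolist() for o in out[1:]])
E
```

```text
L [299.72 228.23] [299.88 229.31] d [0.15 1.08]
R [339.64 232.82] [339.95 234.18] d [0.31 1.36]
HL [307.65 246.85] [308.34 247.72] d [0.7  0.87]
HR [327.83 249.07] [327.94 250.16] d [0.12 1.09]
dial1 [348.21 242.4 ] [348.63 242.76] d [0.42 0.36]
dial2 [332.91 255.37] [332.79 255.28] d [-0.12 -0.09]
dial3 [299.66 252.22] [300.56 251.45] d [ 0.9  -0.77]
L [299.8 227.7] [[-0.07, 0.15], [-0.11, 0.33], [-0.16, 0.57], [-0.21, 0.81], [-0.29, 1.24]]
R [339.7 232.4] [[0.12, 0.18], [0.17, 0.36], [0.22, 0.61], [0.25, 0.86], [0.28, 1.31]]
HL [307.5 246.1] [[-0.02, 0.2], [-0.04, 0.33], [-0.06, 0.49], [-0.07, 0.63], [-0.1, 0.86]]
HR [328.1 248.5] [[0.01, 0.21], [0.01, 0.34], [0.01, 0.5], [0.0, 0.63], [-0.01, 0.87]]
L [299.8 227.7] [[-0.08, 0.28], [-0.13, 0.51], [-0.19, 0.81], [-0.24, 1.1], [-0.33, 1.61]]
R [339.8 232.3] [[0.11, 0.3], [0.15, 0.55], [0.19, 0.86], [0.21, 1.15], [0.24, 1.68]]
HL [307.5 246.1] [[-0.04, 0.32], [-0.06, 0.52], [-0.09, 0.73], [-0.11, 0.92], [-0.14, 1.22]]
HR [328.1 248.5] [[-0.01, 0.33], [-0.01, 0.52], [-0.02, 0.74], [-0.03, 0.93], [-0.05, 1.23]]
```

```bash
python3 -m creep '[[[0,0,-0.05,0,0,0,-1],[0,0,-0.05,0,0,0,-1],[0,0,-0.05,0,0,0,-1],[0,0,-0.05,0,0,0,-1],[0,0,-0.05,0,0,0,-1],[0,0,-0.05,0,0,0,-1]]]' 60
python3 st.py; python3 - <<'E'
from h import *
print(np.abs(robot.observe()['qvel']).max())
print(look('top','lid_knob')); im=shot('top','top8.png'); print('b4', look('top','bush_4'),look('top','tee_next'))
E
python3 st.py
```

```text
time: 12.7
tool_pos: [0.5543, -0.1027, 0.1447]
tool_rot: [-3.141, 0.004, -0.088]
contact_force: [-1.8, -0.1, -6.3]
opening: 0.0213
r 0.1004 theta 0.18 yaw -5.04 z 0.1447 F [-1.8 -0.1 -6.3] open 0.0213 t 12.7
0.0030299879217812564
[(0.58, array([ 0.5086, -0.0969,  0.1149]))]
b4 [(0.56, array([ 0.4167, -0.2982,  0.0338]))] [(0.55, array([0.4382, 0.1647, 0.0111]))]
r 0.1003 theta 0.19 yaw -5.04 z 0.1447 F [-3.2  0.4 -6.3] open 0.0212 t 12.9
```

Everything is still and the lid is held, so I'm handing in.

```bash
python3 -c "
from h import *
print(robot.hand_in())"; python3 st.py
```

```text
the job is handed in; nothing more can be done
None
the job is handed in; nothing more can be done
```

I turned the dial a quarter turn counter-clockwise by its handle into the second detent. Then I pulled the lid off its seal by the ball knob and handed in while still holding it open. The job was handed in at about 12.9 s of the 48 s allowed; no verdict is reported.

**Last checks:**
- **Dial:** the knob turned about 90.3–90.5° in the top camera. Its position did not change when I let go of the handle, so the dial is home in the detent. The knob was hidden behind the arm at the end, so this was not re-measured after the lid was pulled.
- **Lid:** the tool rose 20.5 mm and moved inward along the hinge arc, which gives about 0.24 rad, or 2 cm at the rim. A rougher check, from how the lid bolts shifted in the picture, gave about 0.24–0.3 rad. That is inside the 0.15–0.36 rad window.
- **Grip:** the opening was steady at 21.2–21.4 mm under 60 N, with the arm at rest.
- **Loose parts:** `bush_4` and `tee_next` were found where they started, within a few mm. `bush_1` was not looked for again at the end, but the arm did not go near it.

**Disagreements:**
- The dial angle worked out from the tool ran 1–4° away from the camera's near the detent; I trusted the camera.
- The wrist force peaked at about 33 N while entering the detent, then dropped off.
- The steady pull on the tool at the end was about 6 N, more than the 1–2 N lid weight given.

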